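# Set a board carrier: seat the board, roll the rail to its mark, lock it

## Robot

A 6-joint arm with a two-finger parallel gripper is mounted at the origin on a cart in front of the work surface, level with it; the furniture and walls round the work are solid. World frame = base frame: x ahead of the robot, y to its left, z up, the work surface at z = 0. Lengths are in mm, angles in rad, forces in N, time in s.
With the tool pointing down it reaches from about 250 to 800 mm from the base axis. Payload 3.9 kg.
Tool frame: the origin (TCP) lies midway between the tips of the shut fingers; the grasp point (between the pads) lies env.grip_point_offset behind it (env.grip_point_offset is the distance from the TCP to the grasp point, in mm); z points along the fingers, y is the line along which they close (so a half turn about z gives the same grasp; the last joint's range is limited). The gripper opens to 85 mm and grips with 20 to 120 N. Pads are 22 mm wide; open, the fingers measure 114 mm over their backs; the gripper's body (76 mm by 85 mm) begins 54 mm behind the grasp point. The pads swing forward as they close: fully open they stand 13 mm farther back than shut.
Start: joints at [-1.107, 0.26, -0.138, 1.173, 0, 1.571], TCP at [234.853, -469.531, 231.304] pointing down, gripper open.
Joint ranges: [-2.78, 2.78], [-0.83, 1.72], [-1.28, 1.37], [-1.9, 2.12], [-1.57, 1.48], [-3.14, 3.14]. Speed limits (rad/s): [2.57, 2.57, 3.14, 3.14, 3.14, 3.14].

## Interface

Orientations are given as a unit quaternion [w, x, y, z].
In Python, from station import env, cams gives the robot as it stands. The module is installed in compiled form; this text tells all that it offers.
- The arm moves only by the tool jog_arm, never from a script. Its argument "moves" is a list of rows, each a list of 3 entries, a list of its own where there are three numbers: the closure in counts, from 0 (fully open) to 255 (shut), then the shift along the tool's x, y, z in mm, then the turn, a rotation vector about the tool's x, y, z in degrees. In form: [[fingers, [tx, ty, tz], [ax, ay, az]], ...]. A call has exactly 5 rows; each row shifts and turns the commanded pose from where the row before left it, along the tool's axes as they then stand; what a row does not reach is not made up. A row lasts 1/8 s, in which the tool goes at most 62.5 mm and 10.7 degrees, less where a joint would pass 70% of its speed; a pose out of reach is approached as far as the arm can. A call is refused whole if a number of a shift passes 62.5 or a number of a turn 10.7, either way. A call with a gripper value outside its range is refused whole. The fingers move at their own pace and stop on an object; the grip force is fixed at half the most. Time passes only in rows, so rows that do not move let the fingers close, or fill a call up. It gives the time, the measured TCP pose, the force, the opening and the grip force at its end, in the units of the state.
- env.read_state(): the state, without advancing time (a new reading comes with each control period).
- cams.camera(name): name is "side" or "top"; returns the picture (400x640x3 uint8, blue, green, red); there is no depth.
- cams.camera_params(name): a dict with "fx", "fy", "cx", "cy" (pixels), "R" (3x3) and "t" (3): a world point X has camera coordinates R X + t. Camera axes: x right, y down, z forward; pixel columns grow to the right and rows downward; lengths in mm; the calibration is good to about 2 mm. A picture is of the moment at which its call begins. camera_params takes no time and is no camera call.
- env.hand_in(): hands the job in; it is judged then, once.
The state is a dict: "time": time; "joint_pos": joint angles; "joint_velocities": joint speeds; "joint_torque": joint torques, N m; "position": TCP position; "orientation": TCP orientation; "ft_force": force on the tool from outside, world axes, zero at the start; "moment": the same for the moment, N m; "finger_gap": opening from 0.0 (shut) to 1.0 (fully open); "grasp_force": force on a finger pad.
Only numpy, scipy, OpenCV 4.12 (cv2) and the standard library are available. Lean on these libraries where they do the work, as an engineer would, in place of code of your own. Each camera call takes 0.05 s, during which the arm holds its last target. There are 200 camera calls.

## Task

Working with the fingertips only and lifting nothing, push the circuit board along its carrier with a fingertip until its far edge rests against the end stop. Then roll the knurled wheel under a fingertip, closing the moving rail until its pointer stands at the long gauge mark, so that the board is not squeezed; last press the rail's raised cam lever down flat to lock it. Push the board gently and leave everything else on the worktop where it is.

Things in the scene. Friction and masses are not known exactly. Their poses are not given: they have to be found in the camera images.
- carrier: Board carrier, fixed: an aluminium plate 180 (x) by 150 (y) mm, its top at z = 8 mm. Origin: centre of its underside, on the worktop. x runs along the two rails, away from the robot, to the end stop; y to the left, from the moving rail to the fixed rail; z up. Fixed rail: inner face at y = +55 mm. Both rails and the end stop are 40 mm high.
- board: Loose circuit board, 66 mm wide, 105 mm long, about 60 g, lying between the rails on four pads (tops at z = 22 mm). Plate 2 mm thick, parts on it up to 10 mm high. Origin: centre of its underside; y axis: the long one, along the carrier's +x. It starts 15 to 28 mm short of the end stop; against the stop its origin is at carrier x = +9 mm.
- board_near_edge (a point): Middle of the board's near short edge (z = 23 mm). Pushed here along carrier +x the board slides to the end stop, carrier x = +62 mm. Pads and guide rods lie at carrier x > -37 mm; nearer, nothing between the rails stands above the carrier's plate (8 mm), so a tip may reach down to z = 12 to 16 mm behind this edge.
- wheel_top (a point): Top point of the knurled wheel (z = 55 mm), a point of the carrier. The wheel, 50 mm in diameter and 14 mm wide (11 mm knurled), stands on edge at the carrier's right side, its axis parallel to carrier y, 25 mm below this point. It turns stiffly (about 1.8 N at the rim) and stays where it is left.
- wheel: The knurled wheel on the end of the adjusting screw. Origin: its centre, on its axis, 25 mm below wheel_top; the body turns with the wheel. Rolling the top of the wheel along carrier +x (away from the robot) closes the moving rail towards the board, 16 mm a turn (2.55 mm per rad, 0.1 mm per mm at the rim); rolled back, it opens the rail.
- rail (a joint): Moving rail, a bar 12 mm wide, in m: 0 open, 0.022 closed, 0.016 at the gauge mark. Its inner face is at carrier y = -29.5 mm + this value. It moves only with the wheel and starts between 0.002 and 0.008. At the mark the board has 2.5 mm of side play; from 0.0185 on the rail squeezes it.
- gauge_mark (a point): Middle of the gauge mark: the one long black line across the full 14 mm depth of the end stop's top face (z = 40 mm), parallel to carrier x, among short graduations 5 mm apart.
- pointer (a point): Tip of the moving rail's pointer, a flat dark blade that reaches over the end stop; its inner (carrier +y) edge is level with the rail's inner face. At the mark this point coincides with gauge_mark; at the start it stands 8 to 14 mm short of it, on the carrier's -y side.
- lever_pad (a point): Upper face of the pad (24 x 14 mm) at the end of the cam lever, 46 mm from its hinge. The hinge, parallel to carrier y, is on top of the moving rail at carrier x = -15 mm, z = 47 mm. The lever points from it towards the robot and up, the pad 75 to 85 mm above the worktop; pressed straight down it swings to level, the pad then at z = 51 mm.
- lever (a joint): Cam lever in rad: 0 raised by 46 degrees, 0.8 flat (locked). It starts at 0 to 0.12 and stays where it is left; about 1.5 N on the pad moves it. It travels along with the moving rail.
- esd_brush: Bystander, loose: anti-static brush, flat dark handle, 136x17x9 mm, lying to the left of the carrier.
- gauge_block: Bystander, loose: plain steel gauge block, 10x35x30 mm, standing beyond the carrier.
- side_cutters: Bystander, loose: side cutters, 156x43x12 mm, lying at the near right edge of the worktop.
- solder_spool: Bystander, loose: spool of solder, 60 mm across, 31 mm high, at the near edge of the worktop.
- tape_roll: Bystander, loose: roll of tape, 56 mm across, 18 mm high, at the near edge of the worktop.
- flux_bottle: Bystander, loose: bottle with a needle on top, 42 mm across, 125 mm high, to the left of the carrier.
- harness_plug_3: Bystander, loose: black connector block, 30x32x20 mm, just in front of the carrier.
- hex_key: Bystander, loose: hex key, 68x28x4 mm, lying beyond the carrier.

How it is judged:
By the outcome, as a careful person would: the job done as asked, in the order asked, and still so for the second after the job is handed in, with the robot touching nothing.
It also fails if it takes over 64 s, if anything falls off the work surface, if the arm or the gripper's body presses on something with over 40 N, if the wrist force passes 120 N, or if a joint passes its speed limit or range.

## Working session

There is one attempt and no reset: what is moved stays moved. The work goes in short steps, Python scripts to look and compute and a tool call to move; the robot and the scene stay as the last step left them, time stands still between calls to the robot, and variables do not carry over. Pictures are saved under pics/ and viewed, at most 11 in all, crops included, and the job is handed in when it is done.

Besides the shell and the picture viewer there is one more tool, called after "Emit:" in YAML: its name, and indented under it one key for each argument. jog_arm: Moves the arm, as the interface text tells. Its arguments: {"type":"object","properties":{"moves":{"type":"array","items":{"type":"array"}}},"required":["moves"]}

```bash
mkdir -p pics; python3 - <<'E'
from station import env,cams
import cv2,json
for n in("top","side"):
    cv2.imwrite(f"pics/{n}0.png",cams.camera(n)); p=cams.camera_params(n); print(n,p)
s=env.read_state(); print(s, env.grip_point_offset)
E
```

```text
top {'fx': 473.85326343035746, 'fy': 473.85326343035746, 'cx': 321.77105466134435, 'cy': 204.5149989136749, 'R': array([[-8.31831742e-04, -9.99878467e-01,  1.55678953e-02],
       [-9.99844393e-01,  5.57280190e-04, -1.76317886e-02],
       [ 1.76209701e-02, -1.55801396e-02, -9.99723342e-01]]), 't': array([-153.00129071,  497.58788974,  967.04962796])}
side {'fx': 368.69844216417306, 'fy': 368.69844216417306, 'cx': 312.2777453603242, 'cy': 201.7887321688856, 'R': array([[ 0.98906977, -0.14674817, -0.01435181],
       [-0.09433411, -0.5549726 , -0.82650257],
       [ 0.11332288,  0.81882256, -0.56274998]]), 't': array([-537.74515098,   29.55747503,  965.61867525])}
{'time': 0.1, 'joint_pos': array([-1.10676434e+00,  2.60549572e-01, -1.39435708e-01,  1.17270622e+00,
        1.71542273e-05,  1.57080495e+00]), 'joint_velocities': array([-0.0002174 , -0.00030672,  0.00039111, -0.00055089,  0.00073275,
       -0.001305  ]), 'joint_torque': array([-7.64805917e-01, -4.06430089e+01,  2.58560389e+01,  1.67986332e-02,
       -2.24567189e-04,  2.30550299e-06]), 'position': array([ 234.65011143, -468.83732038,  230.51019969]), 'orientation': array([-9.24165333e-04,  9.73205372e-01,  2.29935655e-01, -2.09544296e-04]), 'ft_force': array([-0.05923772, -0.31865901,  0.6317026 ]), 'moment': array([ 0.03276948, -0.02250866, -0.03941892]), 'grasp_force': 0.0, 'finger_gap': 1.000872615228701} 18.700000000000003
```

View pics/top0.png

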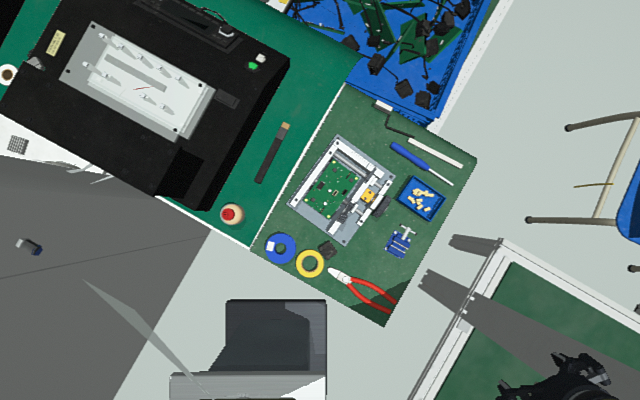

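View pics/side0.png

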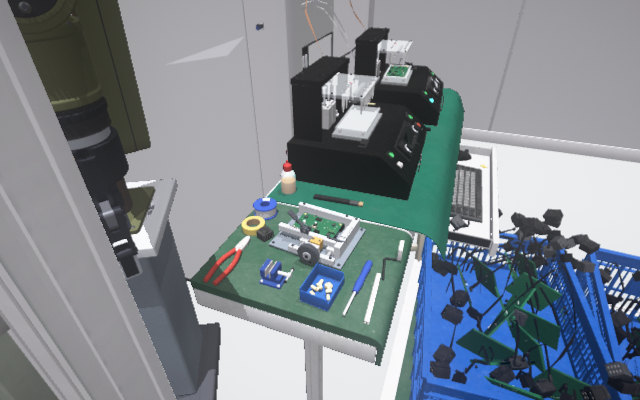

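The top view shows the carrier at about (342,190), rotated, with its stop at the upper right. The side view shows it at about (318,235). Next I'll enlarge both.

```bash
python3 - <<'E'
import cv2
a=cv2.imread("pics/top0.png")[125:255,275:405]; cv2.imwrite("pics/topc.png",cv2.resize(a,None,fx=4.6,fy=4.6,interpolation=cv2.INTER_CUBIC))
a=cv2.imread("pics/side0.png")[190:280,255:375]; cv2.imwrite("pics/sidec.png",cv2.resize(a,None,fx=6.6,fy=6.6,interpolation=cv2.INTER_CUBIC))
E
```

```text
(no output)
```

View pics/topc.png

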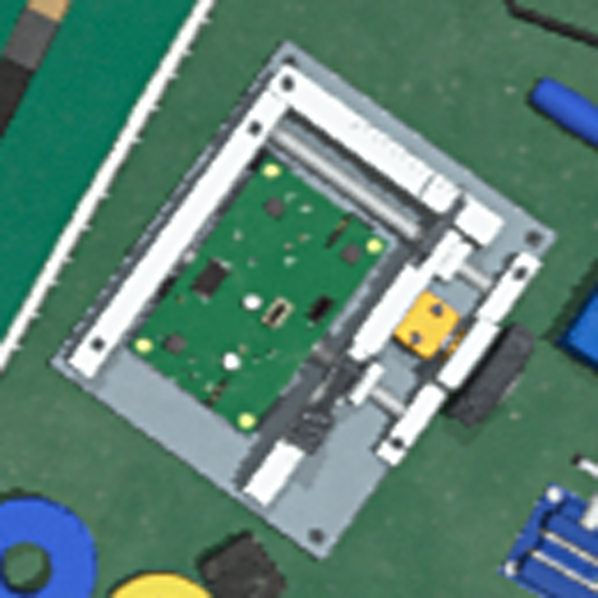

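View pics/sidec.png

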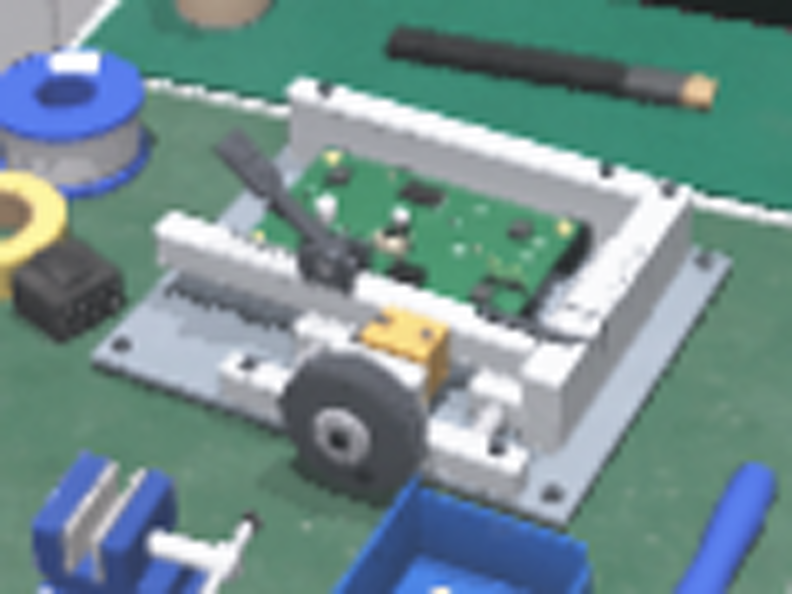

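The crops show the plate corners clearly, with the lever raised towards the robot. In the top crop the wheel is at about (490,375) and the pointer at about (450,212), near the stop. I'll fit the carrier pose.

```bash
cat > h.py <<'E'
import numpy as np
from station import env,cams
from scipy.optimize import least_squares
P={n:cams.camera_params(n) for n in("top","side")}
def proj(n,X):
    p=P[n]; c=np.atleast_2d(X)@np.array(p["R"]).T+p["t"]
    return np.c_[p["fx"]*c[:,0]/c[:,2]+p["cx"],p["fy"]*c[:,1]/c[:,2]+p["cy"]]
def ray(n,uv,z):
    p=P[n];R=np.array(p["R"]);o=-R.T@p["t"]
    d=R.T@np.array([(uv[0]-p["cx"])/p["fx"],(uv[1]-p["cy"])/p["fy"],1]); return o+d*(z-o[2])/d[2]
def c2w(q,X):
    c,s=np.cos(q[2]),np.sin(q[2]); X=np.atleast_2d(X)
    return np.c_[q[0]+c*X[:,0]-s*X[:,1],q[1]+s*X[:,0]+c*X[:,1],X[:,2]]
def w2c(q,X):
    c,s=np.cos(q[2]),np.sin(q[2]); d=np.asarray(X)[:2]-q[:2]
    return np.array([c*d[0]+s*d[1],-s*d[0]+c*d[1],X[2]])
tc=lambda u,v:((u+.5)/4.6-.5+275,(v+.5)/4.6-.5+125)
sc=lambda u,v:((u+.5)/6.6-.5+255,(v+.5)/6.6-.5+190)
E
python3 - <<'E'
from h import *
C=[[90,75,8],[90,-75,8],[-90,-75,8],[-90,75,8]]
T=np.array([tc(288,42),tc(555,235),tc(322,558),tc(52,360)])
S=np.array([sc(732,262),sc(565,520),sc(92,357)])
for use in("t","ts"):
    f=lambda q:np.r_[(proj("top",c2w(q,C))-T).ravel(),((proj("side",c2w(q,C[:3]))-S).ravel() if "s" in use else [])]
    r=least_squares(f,[500,-200,-.64]); q=r.x; print(q,np.degrees(q[2]),np.round(r.fun,1))
np.save("q.npy",q)
p=lambda *a:np.round(w2c(q,ray(*a)),1)
print("board corners z24",[p("top",tc(*x),24) for x in((128,345),(262,435),(398,240),(268,155))])
print("pointer/mark",p("top",tc(455,203),40),p("top",tc(437,188),40),"markexp",[tuple(((proj('top',c2w(q,[x,-13.5,40]))[0]-[275,125]+.5)*4.6).round()) for x in (62,76)])
print("wheel ends z30 side hub",p("side",sc(343,432),30),"wheel top view",p("top",tc(462,420),45),p("top",tc(522,332),45))
print("lever pad",p("top",tc(272,470),80),p("side",sc(245,155),80))
print("rail top edges",p("top",tc(243,488),40),p("top",tc(268,505),40))
E
```

```text
[ 528.24600196 -192.37473901   -0.63156979] -36.18628364818652 [-0.1 -1.1  0.8 -0.  -0.1  0.7 -0.6  0.5]
[ 528.53910421 -192.51213957   -0.63015955] -36.105482530573745 [-0.1 -1.3  0.9 -0.2  0.1  0.5 -0.5  0.4  0.1 -0.5 -0.2  0.3 -0.5 -0.3]
board corners z24 [array([-63.5,  50.7,  24. ]), array([-60.9, -19.9,  24. ]), array([ 43.4, -17.9,  24. ]), array([40. , 50.2, 24. ])]
pointer/mark [ 69.  -27.8  40. ] [ 69.7 -17.7  40. ] markexp [(np.float64(419.0), np.float64(197.0)), (np.float64(438.0), np.float64(171.0))]
wheel ends z30 side hub [ 19.4 -90.6  30. ] wheel top view [ -5.4 -84.7  45. ] [ 40.3 -83.4  45. ]
lever pad [-70.7 -29.7  80. ] [-47.9 -32.9  80. ]
rail top edges [-84.3 -26.1  40. ] [-83.8 -39.1  40. ]
```

```bash
cat >> h.py <<'E'
from scipy.spatial.transform import Rotation as Ro
q=np.load("q.npy") if __import__("os").path.exists("q.npy") else None
def st():
    s=env.read_state(); o=s["orientation"]; R=Ro.from_quat([o[1],o[2],o[3],o[0]]).as_matrix()
    return s,R
def go(*X):
    s,R=st(); p=s["position"]; 
    yaw=np.degrees(np.arctan2(R[1,1],R[0,1])-q[2])
    print("t",round(s["time"],2),"carrier",w2c(q,p).round(1),"F",s["ft_force"].round(1),"gap",round(s["finger_gap"],2),"y-yaw err",round(yaw,1),"z",R[:,2].round(3))
    for x in X:
        w=c2w(q,x)[0]; print(x,"tool delta",(R.T@(w-p)).round(1)); p=w
E
python3 -c "
from h import *
go((-88,16,120),(-88,16,40))
print(proj('top',c2w(q,[[-15,-30,40]])))"
```

```text
t 0.1 carrier [ -74.6 -396.4  230.5] F [-0.1 -0.3  0.6] gap 1.0 y-yaw err -27.3 z [-0.001  0.002 -1.   ]
(-88, 16, 120) tool delta [ 360.3 -200.9  110.9]
(-88, 16, 40) tool delta [-0.   0.2 80. ]
[[349.5700159  203.55752678]]
```

Emit:
jog_arm:
  moves:
    - [255,[40,-22,5],[0,0,0]]
    - [255,[40,-22,5],[0,0,0]]
    - [255,[40,-22,5],[0,0,0]]
    - [255,[40,-22,5],[0,0,0]]
    - [255,[40,-22,5],[0,0,0]]

```text
time: 0.72
position: [364.9, -280.3, 205.8]
orientation: [-0.0, 0.973, 0.23, -0.0]
ft_force: [0.5, -1.2, -0.3]
finger_gap: 0.001
grasp_force: 0.0
```

Emit:
jog_arm:
  moves:
    - [255,[40,-22,5],[0,0,0]]
    - [255,[40,-22,5],[0,0,0]]
    - [255,[40,-22,5],[0,0,-9]]
    - [255,[0,0,0],[0,0,-9]]
    - [255,[0,0,0],[0,0,-9]]

```text
time: 1.35
position: [442.3, -168.1, 190.7]
orientation: [-0.0, 0.891, 0.454, -0.0]
ft_force: [-0.2, -0.2, 0.9]
finger_gap: 0.002
grasp_force: 0.0
```

```bash
python3 -c "
from h import *
go((-88,16,100),(-88,16,17))"
```

```text
t 1.35 carrier [-84.1 -31.1 190.7] F [-0.2 -0.2  0.9] gap 0.0 y-yaw err 0.1 z [-0.001  0.    -1.   ]
(-88, 16, 100) tool delta [47.1 -3.7 90.7]
(-88, 16, 17) tool delta [ 0.   0.1 83. ]
```

Emit:
jog_arm:
  moves:
    - [255,[25,-4,20],[0,0,0]]
    - [255,[23,0,40],[0,0,0]]
    - [255,[0,0,45],[0,0,0]]
    - [255,[0,0,40],[0,0,0]]
    - [255,[0,0,28],[0,0,0]]

```text
time: 1.98
position: [466.2, -127.5, 16.2]
orientation: [-0.001, 0.893, 0.451, -0.001]
ft_force: [-0.1, 0.7, -0.6]
finger_gap: -0.004
grasp_force: 0.0
```

```bash
python3 -c "
from h import *
import cv2
go((-88,17,17))
a=np.hstack([cv2.resize(cams.camera('top')[125:255,275:405],(400,400),interpolation=2),cv2.resize(cams.camera('side')[180:280,255:355],(400,400),interpolation=2)])
cv2.imwrite('pics/a.png',a)"
```

```text
t 1.98 carrier [-88.7  15.8  16.2] F [-0.1  0.7 -0.6] gap -0.0 y-yaw err -0.3 z [-0.003  0.001 -1.   ]
(-88, 17, 17) tool delta [ 1.2  0.7 -0.8]
```

View pics/a.png

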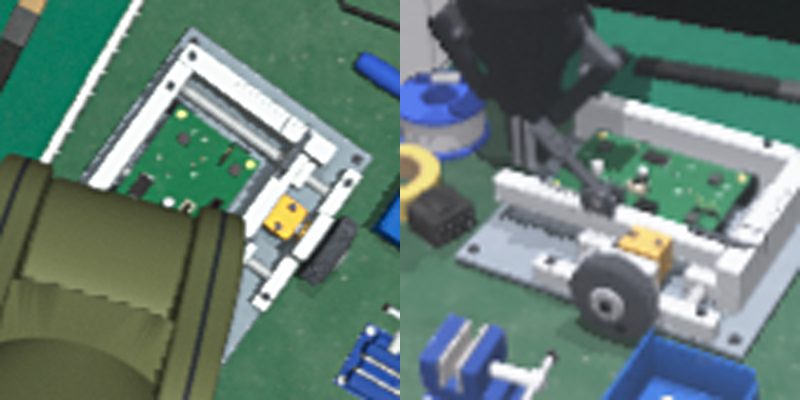

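The fingers are down behind the near edge of the board and clear of the lever and plug. Now I'll push.

Emit:
jog_arm:
  moves:
    - [255,[0,3,0],[0,0,0]]
    - [255,[0,3,0],[0,0,0]]
    - [255,[0,3,0],[0,0,0]]
    - [255,[0,3,0],[0,0,0]]
    - [255,[0,3,0],[0,0,0]]

```text
time: 2.7
position: [480.0, -137.1, 18.6]
orientation: [0.0, 0.893, 0.451, 0.0]
ft_force: [-0.6, 0.6, 0.7]
finger_gap: -0.002
grasp_force: 0.0
```

Emit:
jog_arm:
  moves:
    - [255,[0,2.5,0],[0,0,0]]
    - [255,[0,2.5,0],[0,0,0]]
    - [255,[0,2.5,0],[0,0,0]]
    - [255,[0,2.5,0],[0,0,0]]
    - [255,[0,0,0],[0,0,0]]

```text
time: 3.32
position: [488.2, -143.1, 18.3]
orientation: [0.0, 0.893, 0.451, 0.0]
ft_force: [0.2, -0.5, -0.3]
finger_gap: -0.002
grasp_force: 0.0
```

```bash
python3 -c "
from h import *
import cv2
go((-58,17,17))
b=cams.camera('top'); c=cams.camera('side')
a=np.hstack([cv2.resize(b[125:255,275:405],(400,400),interpolation=2),cv2.resize(c[180:280,255:355],(400,400),interpolation=2)])
cv2.imwrite('pics/b.png',a)"
```

```text
t 3.33 carrier [-61.7  16.2  18.3] F [ 0.2 -0.5 -0.3] gap -0.0 y-yaw err -0.3 z [ 0.001 -0.    -1.   ]
(-58, 17, 17) tool delta [0.9 3.7 1.3]
```

View pics/b.png

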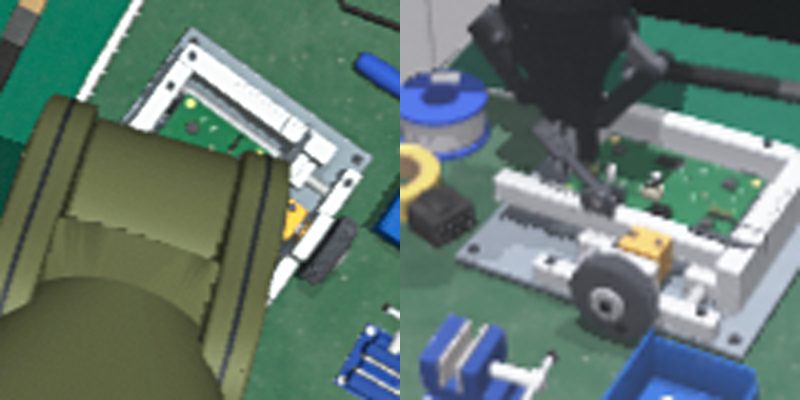

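The board has moved about 9 mm: its corner pad went from (180,113) to (190,103). About 11 mm remains.

Emit:
jog_arm:
  moves:
    - [255,[0,2,0],[0,0,0]]
    - [255,[0,2,0],[0,0,0]]
    - [255,[0,2,0],[0,0,0]]
    - [255,[0,1.5,0],[0,0,0]]
    - [255,[0,0,0],[0,0,0]]

```text
time: 4.05
position: [494.1, -147.4, 18.4]
orientation: [0.0, 0.893, 0.451, 0.0]
ft_force: [0.1, -0.3, 0.1]
finger_gap: -0.005
grasp_force: 0.0
```

Emit:
jog_arm:
  moves:
    - [255,[0,0.8,0],[0,0,0]]
    - [255,[0,0.8,0],[0,0,0]]
    - [255,[0,0,0],[0,0,0]]
    - [255,[0,0,0],[0,0,0]]
    - [255,[0,0,0],[0,0,0]]

```text
time: 4.68
position: [495.1, -148.3, 18.3]
orientation: [0.0, 0.893, 0.451, 0.0]
ft_force: [0.6, -0.1, -0.3]
finger_gap: 0.001
grasp_force: 0.1
```

```bash
python3 -c "
from h import *
import cv2
go((-54,17,17))
m0=None
for i in range(3):
  s,_=st(); print(s['ft_force'].round(2)); b=cams.camera('top')
def far(im):
  # green board far-left yellow pad
  h=cv2.cvtColor(im,cv2.COLOR_BGR2HSV); m=cv2.inRange(h,(22,60,150),(40,255,255)); 
  n,l,S,c=cv2.connectedComponentsWithStats(m); return [(S[i,4],w2c(q,ray('top',c[i],24)).round(1)) for i in range(1,n) if 300<c[i][0]<380 and 145<c[i][1]<225 and S[i,4]>2]
print(far(cv2.imread('pics/top0.png')));print(far(b))"
```

```text
t 4.67 carrier [-53.1  16.   18.3] F [ 0.6 -0.1 -0.3] gap 0.0 y-yaw err -0.3 z [ 0. -0. -1.]
(-54, 17, 17) tool delta [ 1.  -0.9  1.3]
[ 0.58 -0.07 -0.31]
[-0.05  0.59 -1.04]
[-0.59 -0.19 -0.33]
[(np.int32(5), array([35.7, 44.7, 24. ])), (np.int32(4), array([ 35.7, -10.7,  24. ])), (np.int32(78), array([ 20.9, -49.6,  24. ])), (np.int32(6), array([-59.1,  45. ,  24. ])), (np.int32(5), array([-59.9, -10.4,  24. ]))]
[(np.int32(6), array([53.5, 44.7, 24. ])), (np.int32(5), array([ 29., -57.,  24.]))]
```

Emit:
jog_arm:
  moves:
    - [255,[0,0.7,0],[0,0,0]]
    - [255,[0,0.7,0],[0,0,0]]
    - [255,[0,0.7,0],[0,0,0]]
    - [255,[0,0,0],[0,0,0]]
    - [255,[0,0,0],[0,0,0]]

```text
time: 5.45
position: [496.9, -149.6, 18.4]
orientation: [0.0, 0.893, 0.451, 0.0]
ft_force: [0.1, -0.3, 0.0]
finger_gap: 0.002
grasp_force: 0.0
```

Emit:
jog_arm:
  moves:
    - [255,[0,0.5,0],[0,0,0]]
    - [255,[0,0.5,0],[0,0,0]]
    - [255,[0,0,0],[0,0,0]]
    - [255,[0,0,0],[0,0,0]]
    - [255,[0,0,0],[0,0,0]]

```text
time: 6.08
position: [497.5, -150.1, 18.3]
orientation: [-0.0, 0.893, 0.451, -0.0]
ft_force: [-0.7, -0.1, -0.1]
finger_gap: -0.002
grasp_force: 0.3
```

Emit:
jog_arm:
  moves:
    - [255,[0,0.4,0],[0,0,0]]
    - [255,[0,0.4,0],[0,0,0]]
    - [255,[0,0,0],[0,0,0]]
    - [255,[0,0,0],[0,0,0]]
    - [255,[0,0,0],[0,0,0]]

```text
time: 6.7
position: [497.7, -150.3, 18.2]
orientation: [-0.0, 0.893, 0.451, -0.0]
ft_force: [-2.8, 2.9, 2.5]
finger_gap: 0.002
grasp_force: 1.7
```

```bash
python3 -c "
from h import *
import cv2
go((-54,17,17))
b=cams.camera('top')
h=cv2.cvtColor(b,cv2.COLOR_BGR2HSV); m=cv2.inRange(h,(22,60,150),(40,255,255)); 
n,l,S,c=cv2.connectedComponentsWithStats(m); print([(S[i,4],w2c(q,ray('top',c[i],24)).round(1)) for i in range(1,n) if 300<c[i][0]<380 and 145<c[i][1]<225 and S[i,4]>2])"
```

```text
t 6.7 carrier [-49.8  16.   18.2] F [-2.8  2.9  2.5] gap 0.0 y-yaw err -0.3 z [-0.001  0.001 -1.   ]
(-54, 17, 17) tool delta [ 1.  -4.2  1.2]
[(np.int32(6), array([56.3, 44.3, 24. ]))]
```

The board is against the stop: the force rose to about 4 N and the far pad is at x=56.3, against 56.6 expected. I'll retract and go to the wheel.

Emit:
jog_arm:
  moves:
    - [255,[0,-8,0],[0,0,0]]
    - [255,[0,-6,-30],[0,0,0]]
    - [255,[0,0,-50],[0,0,0]]
    - [255,[-20,10,-40],[0,0,0]]
    - [255,[-40,30,0],[0,0,0]]

```text
time: 7.38
position: [486.6, -215.1, 142.4]
orientation: [0.004, 0.892, 0.452, 0.003]
ft_force: [1.0, -0.6, -1.0]
finger_gap: -0.007
grasp_force: 0.0
```

```bash
python3 -c "
from h import *
go((0,-84,100),(0,-84,62),(14,-84,60))"
```

```text
t 7.38 carrier [-20.5 -43.  142.4] F [ 1.  -0.6 -1. ] gap -0.01 y-yaw err -0.1 z [ 0.008 -0.004 -1.   ]
(0, -84, 100) tool delta [-41.1  20.2  42.5]
(0, -84, 62) tool delta [-0.1 -0.3 38. ]
(14, -84, 60) tool delta [ 0.  14.   2.1]
```

Emit:
jog_arm:
  moves:
    - [255,[-40,21,0],[0,0,0]]
    - [255,[0,0,40],[0,0,0]]
    - [255,[0,0,31],[0,0,0]]
    - [255,[0,0,0],[0,0,0]]
    - [255,[0,0,0],[0,0,0]]

```text
time: 8.0
position: [477.5, -259.3, 68.3]
orientation: [0.001, 0.893, 0.451, 0.0]
ft_force: [-0.9, -1.0, -0.0]
finger_gap: -0.002
grasp_force: 0.0
```

```bash
python3 -c "
from h import *
import cv2
go((0,-84,62),(18,-84,58))
b=cams.camera('top'); c=cams.camera('side')
a=np.hstack([cv2.resize(b[135:215,330:410],(400,400),interpolation=2),cv2.resize(c[200:280,285:365],(400,400),interpolation=2)])
cv2.imwrite('pics/c.png',a)"
```

```text
t 8.0 carrier [ -1.9 -84.1  68.3] F [-0.9 -1.  -0. ] gap -0.0 y-yaw err -0.3 z [ 0.002 -0.001 -1.   ]
(0, -84, 62) tool delta [0.1 1.9 6.3]
(18, -84, 58) tool delta [ 0.1 18.   4. ]
```

View pics/c.png

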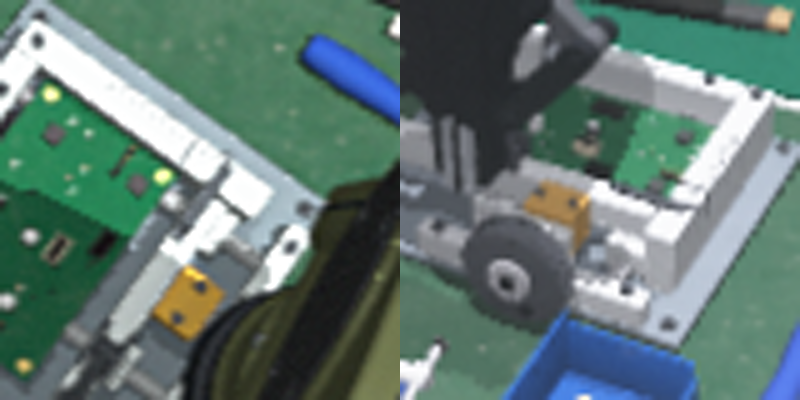

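The board sits at the stop. In the top half a line crosses the stop at about (203,157) and a dark blade is at about (225,165). I'll measure these with an intensity profile along the stop's top face.

```bash
cat >> h.py <<'E'
import cv2
def prof(im,xs,y0,y1,z=40,step=.5):
    ys=np.arange(y0,y1,step); X=np.array([[x,y,z] for y in ys for x in xs]); uv=proj("top",c2w(q,X)).astype(np.float32)
    g=cv2.cvtColor(im,cv2.COLOR_BGR2GRAY); v=cv2.remap(g,uv[:,:1],uv[:,1:],cv2.INTER_LINEAR).reshape(len(ys),len(xs)).mean(1)
    return ys,v
E
python3 - <<'E'
from h import *
b=cams.camera('top'); cv2.imwrite('pics/t1.png',b)
for xs in ([64,65,66,67],[69,70,71],[72,73,74,75]):
    ys,v=prof(b,xs,-50,10,step=1); print(xs,v.astype(int).tolist())
for z,xs in((40,[20,25,30,35]),(40,[45,50,55])):
    ys,v=prof(b,xs,-50,-10,step=1); print(xs,v.astype(int).tolist())
ys,v=prof(b,[-20,-10,0,10,20,30],40,75,step=1);print("fixed rail",v.astype(int).tolist())
E
```

```text
[64, 65, 66, 67] [211, 238, 251, 255, 254, 254, 254, 254, 254, 254, 254, 253, 253, 254, 255, 255, 253, 244, 204, 154, 120, 114, 134, 174, 224, 251, 255, 255, 255, 255, 254, 254, 254, 255, 253, 241, 221, 212, 228, 247, 253, 255, 255, 254, 254, 254, 254, 254, 254, 254, 254, 254, 254, 254, 254, 254, 254, 254, 254, 254]
[69, 70, 71] [219, 241, 251, 254, 254, 254, 253, 253, 253, 253, 253, 253, 253, 254, 255, 255, 253, 237, 193, 145, 116, 113, 129, 171, 219, 245, 253, 253, 252, 253, 253, 249, 245, 249, 252, 245, 223, 212, 225, 244, 254, 253, 251, 252, 252, 251, 249, 248, 251, 253, 253, 252, 250, 251, 252, 251, 249, 248, 251, 253]
[72, 73, 74, 75] [209, 230, 243, 249, 248, 247, 248, 248, 246, 244, 248, 248, 246, 246, 246, 246, 244, 240, 229, 213, 194, 170, 165, 188, 215, 225, 226, 234, 240, 243, 242, 240, 240, 244, 246, 239, 224, 220, 227, 237, 239, 240, 241, 243, 246, 246, 241, 239, 239, 238, 233, 234, 233, 235, 243, 245, 243, 242, 242, 242]
[20, 25, 30, 35] [117, 114, 115, 125, 138, 142, 142, 145, 141, 138, 148, 162, 180, 200, 210, 210, 211, 210, 210, 210, 214, 213, 201, 180, 145, 113, 105, 106, 108, 110, 114, 122, 132, 137, 127, 106, 89, 81, 79, 77]
[45, 50, 55] [142, 136, 135, 136, 150, 182, 215, 237, 247, 252, 251, 248, 247, 251, 254, 255, 251, 226, 173, 134, 115, 113, 111, 109, 102, 97, 98, 102, 117, 135, 151, 158, 157, 147, 134, 122, 123, 138, 154, 159]
fixed rail [76, 74, 73, 74, 75, 77, 76, 76, 77, 77, 77, 77, 80, 87, 111, 148, 182, 200, 209, 209, 207, 207, 215, 227, 239, 249, 244, 199, 142, 118, 119, 127, 130, 121, 104]
```

The mark is at y=-13.2 and the pointer's inner edge at about -26.7, so about 13.4 mm remains (roughly 134 mm at the rim). Now descend for contact.

Emit:
jog_arm:
  moves:
    - [255,[0,0,12],[0,0,0]]
    - [255,[0,0,2.5],[0,0,0]]
    - [255,[0,0,2],[0,0,0]]
    - [255,[0,0,0],[0,0,0]]
    - [255,[0,0,0],[0,0,0]]

```text
time: 8.78
position: [476.7, -259.0, 50.9]
orientation: [0.0, 0.893, 0.451, 0.0]
ft_force: [-0.2, 1.1, -0.7]
finger_gap: 0.002
grasp_force: 0.0
```

Emit:
jog_arm:
  moves:
    - [255,[0,0,1],[0,0,0]]
    - [255,[0,0,1],[0,0,0]]
    - [255,[0,0,0],[0,0,0]]
    - [255,[0,0,0],[0,0,0]]
    - [255,[0,0,0],[0,0,0]]

```text
time: 9.4
position: [476.7, -259.0, 48.9]
orientation: [0.0, 0.893, 0.451, 0.0]
ft_force: [-1.1, 0.0, 0.6]
finger_gap: -0.0
grasp_force: 0.4
```

Emit:
jog_arm:
  moves:
    - [255,[0,1,0],[0,0,0]]
    - [255,[0,1,0],[0,0,0]]
    - [255,[0,1,0],[0,0,0]]
    - [255,[0,0,0],[0,0,0]]
    - [255,[0,0,0],[0,0,0]]

```text
time: 10.02
position: [477.2, -259.4, 48.5]
orientation: [-0.002, 0.893, 0.451, -0.001]
ft_force: [-4.9, 3.4, 5.0]
finger_gap: 0.001
grasp_force: 3.9
```

Emit:
jog_arm:
  moves:
    - [255,[0,4,-2.8],[0,0,0]]
    - [255,[0,4,-1.8],[0,0,0]]
    - [255,[0,4,-0.8],[0,0,0]]
    - [255,[0,5,-0.1],[0,0,0]]
    - [255,[0,0,0],[0,0,0]]

```text
time: 10.65
position: [494.1, -271.6, 55.0]
orientation: [0.001, 0.893, 0.451, 0.001]
ft_force: [0.4, 0.6, 5.2]
finger_gap: -0.001
grasp_force: 2.4
```

```bash
python3 - <<'E'
from h import *
go()
b=cams.camera('top')
ys,v=prof(b,[64,65,66,67,68,69,70],-50,-5,step=.5)
d=np.where(v<185)[0]; print(ys[d])
E
```

```text
t 10.65 carrier [ 18.7 -84.2  55. ] F [0.4 0.6 5.2] gap -0.0 y-yaw err -0.3 z [ 0.002 -0.001 -1.   ]
[-29.  -28.5 -28.  -27.5 -27.  -26.5 -26.  -25.5 -25.  -24.5]
```

The wheel rolls without slipping: the pointer has moved about 2.1 mm.

Emit:
jog_arm:
  moves:
    - [255,[0,5,0],[0,0,0]]
    - [255,[0,4,0.4],[0,0,0]]
    - [255,[0,4,1.3],[0,0,0]]
    - [255,[0,4,2.1],[0,0,0]]
    - [255,[0,0,0],[0,0,0]]

```text
time: 11.32
position: [509.2, -282.6, 51.8]
orientation: [0.003, 0.893, 0.451, 0.002]
ft_force: [1.7, -0.6, 5.9]
finger_gap: -0.0
grasp_force: 3.2
```

```bash
cat >> h.py <<'E'
def ptr():
    r=[]
    for i in range(2):
        ys,v=prof(cams.camera('top'),[64,65,66,67,68,69,70],-40,-5,step=.25)
        w=np.where(v<185)[0]
        if len(w)==0: return None
        k=w[0]
        while v[k]<185:k+=1
        r.append((ys[w[0]],ys[k]))
    return r
E
python3 -c "
from h import *
go();print(ptr())"
```

```text
t 11.32 carrier [ 37.5 -84.2  51.8] F [ 1.7 -0.6  5.9] gap -0.0 y-yaw err -0.3 z [ 0.005 -0.003 -1.   ]
[(np.float64(-28.25), np.float64(-21.75)), (np.float64(-28.25), np.float64(-21.75))]
```

Emit:
jog_arm:
  moves:
    - [255,[0,0,-12],[0,0,0]]
    - [255,[0,-37,0],[0,0,0]]
    - [255,[0,0,13.7],[0,0,0]]
    - [255,[0,3,0],[0,0,0]]
    - [255,[0,4,-2.8],[0,0,0]]

```text
time: 12.05
position: [479.5, -261.4, 50.7]
orientation: [-0.003, 0.893, 0.451, -0.002]
ft_force: [-5.7, 3.4, 6.5]
finger_gap: 0.003
grasp_force: 4.4
```

Emit:
jog_arm:
  moves:
    - [255,[0,4,-1.8],[0,0,0]]
    - [255,[0,4,-0.8],[0,0,0]]
    - [255,[0,5,-0.1],[0,0,0]]
    - [255,[0,5,0],[0,0,0]]
    - [255,[0,4,0.4],[0,0,0]]

```text
time: 12.68
position: [501.4, -277.3, 54.7]
orientation: [0.001, 0.893, 0.451, 0.0]
ft_force: [-1.9, 1.6, 6.1]
finger_gap: -0.001
grasp_force: 3.1
```

Emit:
jog_arm:
  moves:
    - [255,[0,4,1.3],[0,0,0]]
    - [255,[0,4,2.1],[0,0,0]]
    - [255,[0,0,0],[0,0,0]]
    - [255,[0,0,-20],[0,0,0]]
    - [255,[-20,-20,-20],[0,0,0]]

```text
time: 13.3
position: [480.6, -285.8, 90.6]
orientation: [0.001, 0.892, 0.451, 0.001]
ft_force: [1.1, -0.6, 0.7]
finger_gap: 0.002
grasp_force: 0.0
```

```bash
python3 -c "
from h import *
go();print(ptr())
b=cams.camera('top');cv2.imwrite('pics/t2.png',b)
for xs in ([63,64,65,66],[68,69,70,71],[72,73,74,75]): print(prof(b,xs,-35,-5,step=1)[1].astype(int).tolist())
print(prof(b,[45,50,55],-40,-5,step=1)[1].astype(int).tolist())"
```

```text
t 13.3 carrier [  16.3 -103.6   90.6] F [ 1.1 -0.6  0.7] gap 0.0 y-yaw err -0.2 z [ 0.002 -0.001 -1.   ]
[(np.float64(-22.25), np.float64(-17.5)), (np.float64(-22.25), np.float64(-17.5))]
[251, 254, 253, 252, 253, 254, 254, 253, 255, 255, 251, 246, 207, 155, 121, 112, 124, 157, 199, 231, 237, 226, 221, 233, 248, 254, 255, 252, 255, 254]
[253, 253, 253, 253, 253, 252, 251, 248, 250, 254, 252, 238, 204, 155, 123, 117, 136, 175, 218, 245, 248, 228, 213, 226, 244, 254, 254, 252, 252, 253]
[247, 246, 249, 249, 247, 245, 242, 239, 240, 244, 238, 224, 215, 216, 220, 208, 191, 192, 216, 237, 239, 227, 223, 229, 238, 239, 240, 241, 243, 247]
[166, 161, 167, 182, 211, 238, 253, 255, 254, 251, 248, 248, 250, 254, 255, 254, 243, 204, 148, 120, 114, 117, 116, 104, 85, 79, 92, 119, 149, 159, 161, 146, 125, 112, 101]
```

Two strokes gave about 9.2 mm, so about 4.2 mm remains. The third stroke will be slightly shorter.

Emit:
jog_arm:
  moves:
    - [255,[20,-17,20],[0,0,0]]
    - [255,[0,0,21.7],[0,0,0]]
    - [255,[0,3,0],[0,0,0]]
    - [255,[0,4,-2.8],[0,0,0]]
    - [255,[0,4,-1.8],[0,0,0]]

```text
time: 14.08
position: [483.2, -262.4, 52.4]
orientation: [-0.004, 0.892, 0.451, -0.001]
ft_force: [-4.7, 5.6, 11.4]
finger_gap: 0.001
grasp_force: 6.7
```

Emit:
jog_arm:
  moves:
    - [255,[0,4,-0.8],[0,0,0]]
    - [255,[0,5,-0.1],[0,0,0]]
    - [255,[0,5,0],[0,0,0]]
    - [255,[0,4,0.4],[0,0,0]]
    - [255,[0,0,0],[0,0,0]]

```text
time: 14.7
position: [502.8, -276.6, 54.6]
orientation: [0.001, 0.893, 0.451, 0.002]
ft_force: [1.0, 0.3, 6.4]
finger_gap: 0.002
grasp_force: 3.5
```

Emit:
jog_arm:
  moves:
    - [255,[0,0,-20],[0,0,0]]
    - [255,[-20,-20,-20],[0,0,0]]
    - [255,[0,0,0],[0,0,0]]
    - [255,[0,0,0],[0,0,0]]
    - [255,[0,0,0],[0,0,0]]

```text
time: 15.32
position: [472.5, -280.1, 92.9]
orientation: [-0.0, 0.893, 0.451, -0.0]
ft_force: [-0.3, -0.6, -0.7]
finger_gap: -0.005
grasp_force: 0.0
```

```bash
python3 -c "
from h import *
go();print(ptr())
b=cams.camera('top');cv2.imwrite('pics/t3.png',b)
for xs in ([63,64,65,66],[68,69,70,71],[72,73,74,75]): print(prof(b,xs,-30,-5,step=1)[1].astype(int).tolist())
print(prof(b,[45,50,55],-40,-5,step=1)[1].astype(int).tolist())"
```

```text
t 15.32 carrier [   6.3 -103.8   92.9] F [-0.3 -0.6 -0.7] gap -0.01 y-yaw err -0.3 z [-0.001  0.001 -1.   ]
[(np.float64(-19.0), np.float64(-12.75)), (np.float64(-19.0), np.float64(-12.75))]
[254, 254, 253, 254, 254, 251, 254, 253, 251, 248, 228, 184, 139, 116, 112, 122, 149, 192, 230, 250, 255, 255, 252, 255, 254]
[252, 251, 247, 249, 253, 254, 254, 254, 254, 252, 229, 181, 135, 116, 109, 109, 129, 172, 222, 247, 254, 254, 252, 253, 253]
[245, 242, 238, 240, 244, 240, 232, 235, 240, 243, 240, 228, 207, 187, 173, 160, 163, 192, 223, 237, 240, 241, 242, 244, 247]
[167, 164, 162, 157, 155, 159, 169, 200, 233, 248, 254, 254, 252, 250, 248, 248, 252, 255, 255, 248, 224, 179, 136, 114, 116, 114, 104, 86, 81, 104, 134, 152, 160, 159, 140]
```

About 0.9 mm remains (blade outer edge -19.05, blade width 4.95). I'll make a short roll of about 9 mm on the top.

Emit:
jog_arm:
  moves:
    - [255,[20,7.2,20],[0,0,0]]
    - [255,[0,0,14],[0,0,0]]
    - [255,[0,0,5],[0,0,0]]
    - [255,[0,4.5,0],[0,0,0]]
    - [255,[0,4.5,0],[0,0,0]]

```text
time: 16.1
position: [496.7, -274.3, 55.1]
orientation: [0.0, 0.893, 0.45, -0.0]
ft_force: [-1.2, 0.9, 0.0]
finger_gap: 0.0
grasp_force: 0.3
```

Emit:
jog_arm:
  moves:
    - [255,[0,0,0],[0,0,0]]
    - [255,[0,0,-20],[0,0,0]]
    - [255,[-20,-20,-20],[0,0,0]]
    - [255,[0,0,0],[0,0,0]]
    - [255,[0,0,0],[0,0,0]]

```text
time: 16.73
position: [469.2, -278.2, 94.7]
orientation: [0.0, 0.893, 0.451, 0.0]
ft_force: [-0.5, 0.1, -0.6]
finger_gap: 0.0
grasp_force: 0.0
```

```bash
python3 -c "
from h import *
go();print(ptr())
b=cams.camera('top');cv2.imwrite('pics/t4.png',b)
for xs in ([63,64,65,66],[68,69,70,71],[72,73,74,75]): print(prof(b,xs,-25,-5,step=1)[1].astype(int).tolist())
print(prof(b,[45,50,55],-40,-5,step=1)[1].astype(int).tolist())
cv2.imwrite('pics/d.png',np.hstack([cv2.resize(cv2.imread(f)[145:195,345:395],(400,400),interpolation=2) for f in('pics/t1.png','pics/t4.png')]))"
```

```text
t 16.73 carrier [   2.5 -104.2   94.7] F [-0.5  0.1 -0.6] gap 0.0 y-yaw err -0.3 z [ 0.001 -0.    -1.   ]
[(np.float64(-18.5), np.float64(-12.75)), (np.float64(-18.5), np.float64(-12.75))]
[251, 254, 253, 252, 252, 245, 209, 160, 126, 117, 128, 155, 195, 230, 250, 255, 255, 252, 255, 254]
[254, 254, 254, 254, 253, 238, 198, 149, 121, 109, 107, 127, 170, 221, 247, 254, 254, 252, 252, 253]
[240, 231, 235, 240, 242, 238, 226, 207, 186, 168, 154, 158, 187, 220, 236, 240, 241, 242, 243, 247]
[167, 164, 162, 157, 155, 158, 164, 192, 228, 246, 254, 254, 253, 250, 247, 247, 251, 254, 255, 251, 236, 194, 143, 115, 113, 115, 108, 90, 79, 99, 131, 150, 159, 159, 140]
```

View pics/d.png

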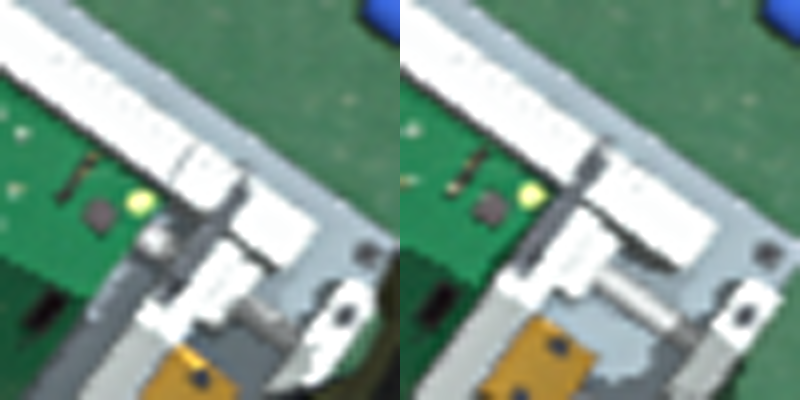

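In the right half the blade is almost on the long line, now hidden under its edge at about (598,155); about 0.4 mm is left. One more short roll of 5 mm.

Emit:
jog_arm:
  moves:
    - [255,[20,13,20],[0,0,0]]
    - [255,[0,0,15],[0,0,0]]
    - [255,[0,0,6],[0,0,0]]
    - [255,[0,2.5,0],[0,0,0]]
    - [255,[0,2.5,0],[0,0,0]]

```text
time: 17.5
position: [495.2, -272.3, 54.9]
orientation: [-0.0, 0.893, 0.451, 0.001]
ft_force: [0.0, 2.2, 7.8]
finger_gap: -0.004
grasp_force: 4.1
```

Emit:
jog_arm:
  moves:
    - [255,[0,0,0],[0,0,0]]
    - [255,[0,0,-20],[0,0,0]]
    - [255,[-20,-20,-20],[0,0,0]]
    - [255,[0,0,0],[0,0,0]]
    - [255,[0,0,0],[0,0,0]]

```text
time: 18.12
position: [467.2, -277.0, 93.5]
orientation: [-0.0, 0.893, 0.45, 0.0]
ft_force: [1.3, -0.1, -0.8]
finger_gap: 0.002
grasp_force: 0.0
```

```bash
python3 -c "
from h import *
go((0,-80,120),(-50,-19.5,120),(-50,-19.5,92));print(ptr())
b=cams.camera('top');cv2.imwrite('pics/t5.png',b)
for xs in ([63,64,65,66],[68,69,70,71],[72,73,74,75]): print(prof(b,xs,-25,-5,step=1)[1].astype(int).tolist())
print(prof(b,[45,50,55],-25,-5,step=1)[1].astype(int).tolist())
c=cams.camera('side')
cv2.imwrite('pics/e.png',np.hstack([cv2.resize(b[165:235,315:385],(400,400),interpolation=2),cv2.resize(c[190:260,275:345],(400,400),interpolation=2)]))"
```

```text
t 18.12 carrier [   0.2 -104.4   93.5] F [ 1.3 -0.1 -0.8] gap 0.0 y-yaw err -0.3 z [-0.  0. -1.]
(0, -80, 120) tool delta [ 24.4  -0.4 -26.5]
(-50, -19.5, 120) tool delta [ 60.2 -50.4   0. ]
(-50, -19.5, 92) tool delta [-0.  0. 28.]
[(np.float64(-18.25), np.float64(-12.75)), (np.float64(-18.25), np.float64(-12.75))]
[251, 254, 253, 252, 253, 248, 218, 167, 128, 111, 115, 136, 182, 225, 248, 255, 255, 252, 255, 254]
[254, 254, 254, 254, 254, 246, 215, 164, 131, 116, 116, 139, 177, 222, 246, 254, 254, 252, 252, 253]
[240, 231, 235, 240, 244, 243, 234, 220, 212, 211, 197, 180, 195, 219, 234, 240, 241, 242, 244, 247]
[246, 249, 254, 255, 255, 253, 229, 176, 130, 115, 116, 114, 105, 84, 89, 111, 133, 149, 157, 149]
```

View pics/e.png

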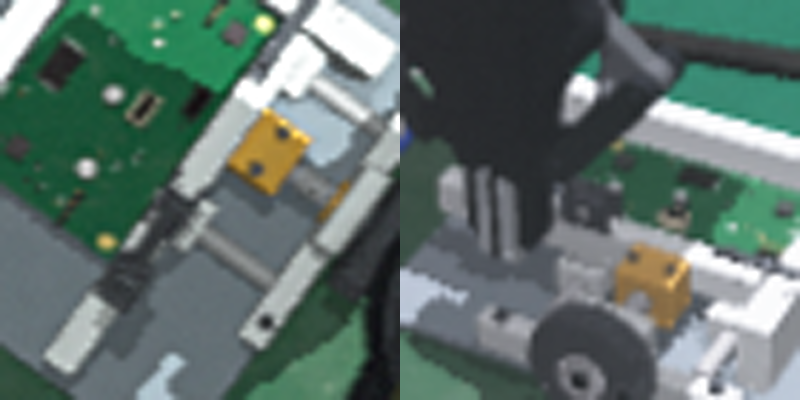

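The pointer's inner edge is about -13.4 and the mark -13.1, so that's set. In the top half the lever pad is at about (130,265), over the rail. I'll move above it and press.

Emit:
jog_arm:
  moves:
    - [255,[0,0,-27],[0,0,0]]
    - [255,[42,-25,0],[0,0,0]]
    - [255,[43,-25,0],[0,0,0]]
    - [255,[0,0,24],[0,0,0]]
    - [255,[0,0,0],[0,0,0]]

```text
time: 18.95
position: [476.2, -177.5, 95.3]
orientation: [-0.001, 0.892, 0.451, -0.001]
ft_force: [-0.7, -0.1, -0.4]
finger_gap: 0.002
grasp_force: 0.0
```

```bash
python3 -c "
from h import *
go((-52,-19.5,80),(-60,-19.5,50.5))
print(w2c(q,ray('top',(337.8,211.4),78)))"
```

```text
t 18.95 carrier [-51.1 -18.7  95.3] F [-0.7 -0.1 -0.4] gap 0.0 y-yaw err -0.2 z [-0.004  0.001 -1.   ]
(-52, -19.5, 80) tool delta [-0.8 -0.8 15.3]
(-60, -19.5, 50.5) tool delta [ 0.  -7.9 29.5]
[-42.50930056 -18.8223449   78.        ]
```

Emit:
jog_arm:
  moves:
    - [255,[-0.7,1,10],[0,0,0]]
    - [255,[0,0,6],[0,0,0]]
    - [255,[0,-1.5,6],[0,0,0]]
    - [255,[0,-1.5,6],[0,0,0]]
    - [255,[0,0,0],[0,0,0]]

```text
time: 19.58
position: [474.9, -178.1, 68.4]
orientation: [-0.0, 0.893, 0.451, -0.0]
ft_force: [-0.2, 0.8, 0.4]
finger_gap: -0.002
grasp_force: 0.0
```

Emit:
jog_arm:
  moves:
    - [255,[0,-2,5],[0,0,0]]
    - [255,[0,-1,4],[0,0,0]]
    - [255,[0,-1,3],[0,0,0]]
    - [255,[0,-0.5,2],[0,0,0]]
    - [255,[0,0,0],[0,0,0]]

```text
time: 20.2
position: [471.8, -175.4, 54.7]
orientation: [-0.0, 0.893, 0.451, -0.0]
ft_force: [-0.5, 0.8, -0.4]
finger_gap: -0.0
grasp_force: 0.0
```

```bash
python3 -c "
from h import *
go()"
```

```text
t 20.2 carrier [-55.9 -19.6  54.7] F [-0.5  0.8 -0.4] gap -0.0 y-yaw err -0.3 z [-0.  0. -1.]
```

There's no clear force, so I'll check that the lever is under the tip.

```bash
python3 -c "
from h import *
c=cams.camera('side');b=cams.camera('top')
cv2.imwrite('pics/f.png',np.hstack([cv2.resize(b[165:235,315:385],(300,300),interpolation=2),cv2.resize(c[185:255,265:335],(490,490),interpolation=2)[:300]]) if 0 else cv2.resize(c[185:255,260:340],(640,560),interpolation=2))"
```

```text
(no output)
```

View pics/f.png

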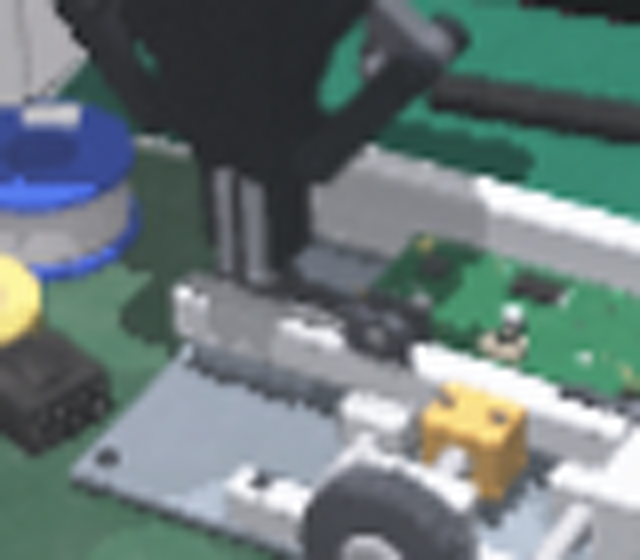

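The lever is nearly flat, from the hinge at about (375,325) to the tip at about (270,285). I'll press the rest of the way until it resists.

Emit:
jog_arm:
  moves:
    - [255,[0,-0.5,1.5],[0,0,0]]
    - [255,[0,0,1.5],[0,0,0]]
    - [255,[0,0,0.5],[0,0,0]]
    - [255,[0,0,0],[0,0,0]]
    - [255,[0,0,0],[0,0,0]]

```text
time: 20.92
position: [471.5, -175.3, 51.3]
orientation: [-0.0, 0.893, 0.451, -0.0]
ft_force: [-0.3, -0.4, -0.6]
finger_gap: -0.001
grasp_force: 0.0
```

Emit:
jog_arm:
  moves:
    - [255,[0,0,0.5],[0,0,0]]
    - [255,[0,0,0.5],[0,0,0]]
    - [255,[0,0,0],[0,0,0]]
    - [255,[0,0,0],[0,0,0]]
    - [255,[0,0,0],[0,0,0]]

```text
time: 21.55
position: [471.5, -175.2, 50.5]
orientation: [0.0, 0.893, 0.451, 0.0]
ft_force: [-0.9, 0.5, 3.2]
finger_gap: -0.002
grasp_force: 1.6
```

Emit:
jog_arm:
  moves:
    - [255,[0,0,0.5],[0,0,0]]
    - [255,[0,0,0.5],[0,0,0]]
    - [255,[0,0,0],[0,0,0]]
    - [255,[0,0,0],[0,0,0]]
    - [255,[0,0,0],[0,0,0]]

```text
time: 22.18
position: [471.6, -175.2, 50.2]
orientation: [0.0, 0.893, 0.451, 0.0]
ft_force: [-2.1, 2.0, 9.1]
finger_gap: -0.0
grasp_force: 4.6
```

The lever is hard against its stop at 9 N. I'll lift clear and check everything.

Emit:
jog_arm:
  moves:
    - [255,[0,0,-10],[0,0,0]]
    - [255,[0,0,-50],[0,0,0]]
    - [255,[0,-40,-40],[0,0,0]]
    - [255,[0,-50,-20],[0,0,0]]
    - [255,[0,-50,0],[0,0,0]]

```text
time: 22.8
position: [359.5, -91.8, 171.3]
orientation: [0.001, 0.893, 0.45, 0.002]
ft_force: [-0.1, 0.1, -0.2]
finger_gap: -0.001
grasp_force: 0.0
```

```bash
python3 -c "
from h import *
go();print(ptr())
b=cams.camera('top');c=cams.camera('side')
h=cv2.cvtColor(b,cv2.COLOR_BGR2HSV); m=cv2.inRange(h,(22,60,150),(40,255,255)); 
n,l,S,k=cv2.connectedComponentsWithStats(m); print([(S[i,4],w2c(q,ray('top',k[i],24)).round(1)) for i in range(1,n) if 300<k[i][0]<380 and 145<k[i][1]<225 and S[i,4]>2])
for xs in ([63,64,65,66],[68,69,70,71]): print(prof(b,xs,-25,-5,step=1)[1].astype(int).tolist())
cv2.imwrite('pics/g.png',np.hstack([cv2.resize(b[135:235,295:395],(400,400),interpolation=2),cv2.resize(c[180:280,255:355],(400,400),interpolation=2)]))"
```

```text
t 22.8 carrier [-195.9  -18.3  171.3] F [-0.1  0.1 -0.2] gap -0.0 y-yaw err -0.4 z [ 0.005 -0.001 -1.   ]
[(np.float64(-18.5), np.float64(-12.5)), (np.float64(-18.5), np.float64(-12.5))]
[(np.int32(5), array([56. , 48.5, 24. ])), (np.int32(6), array([56.8, -7.8, 24. ])), (np.int32(85), array([ 20.9, -35.7,  24. ])), (np.int32(6), array([-38.6,  47.5,  24. ])), (np.int32(4), array([-38.9,  -7.6,  24. ]))]
[248, 252, 251, 250, 251, 245, 208, 153, 115, 100, 104, 124, 166, 212, 243, 254, 254, 251, 253, 252]
[250, 249, 250, 250, 250, 237, 200, 150, 118, 105, 106, 126, 162, 209, 240, 253, 251, 247, 248, 249]
```

View pics/g.png

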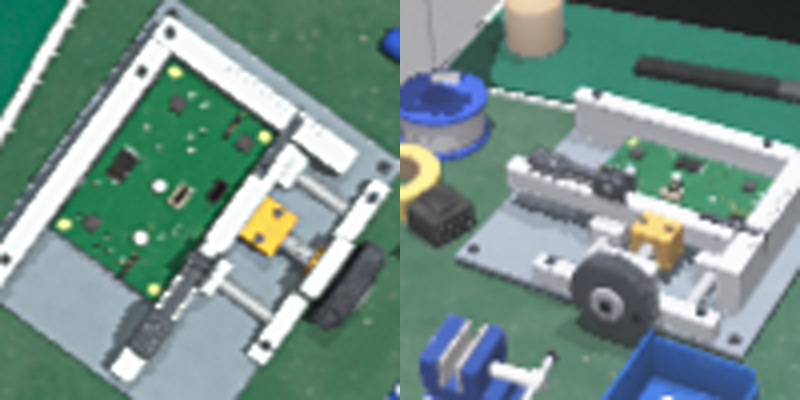

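The board is at the stop with its origin at x≈8.8. The pointer is on the long mark and the lever lies flat. The bystanders in view haven't moved. I'm handing in.

```bash
python3 -c "
from station import env
print(env.hand_in())"
```

```text
the job is handed in; nothing more can be done
None
```

The job is handed in: the board rests against the end stop, the pointer is on the long gauge mark to within about 0.5 mm by camera, the cam lever is pressed flat, and the arm is clear after 23 s; the hand-in returned no verdict.

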